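# Unlatch the joinery fixture and lay the grooved slat in its cradle

### The job

Free the grooved wooden slat from the fixture: squeeze the lock tab of the slide latch and keep it squeezed while you slide the latch all the way off the hold-down bar, so that it locks again at its open end, then swing the bar up to nearly upright, where it stays. Draw the slat out lengthwise along the board by its projecting end, let go of it, take it again by its middle and lay it gently in the empty cradle, flat, down on both pocket floors and with the groove still facing up. Leave the latch open, the bar up and all the other things where they are.

Things in the scene. Friction and masses are not known exactly. Their poses are not given: they have to be found in the camera images.
- jig: Grey laminated fixture board 18 mm thick, fixed. Origin on the table, where the bar crosses the slat's channel; axes at yaw 0: x away from the robot, y to its left. Board: x -122 to 125, y -260 to 135 mm. Hinge posts 52 mm high at x 60 to 90, y +-28. All heights in these notes are above the table unless said.
- channel_mouth (a point): Open -y end of the slat's channel: jig x 0, y -85 mm, 18 mm high (channel floor = board top). Axes as the jig's. The channel runs from here to jig y 62 (closed end), open on top, 44 mm wide inside; its walls are 8 mm thick, tops 44 mm high, with a gap for the bar at jig y +-17. On the -y side of the mouth the board is bare for 175 mm.
- latch (a joint): Travel of the slide latch, m, along the jig's +y: 0 = closed (its tongue lies over the bar and stops it rising), 0.07 = fully open, at its end stop, tongue clear of the bar. Friction 3 N. A toothed rack locks it every 14 mm (also at 0 and 0.07; 1.5 mm play) unless the tab is squeezed.
- tab (a joint): Squeeze of the lock tab, m, along the jig's +x: 0 = sprung out (locked), 0.008 = fully in. The tooth is clear of the rack above 0.0055. Spring: 4 N at rest, 10 N fully in.
- latch_grip (a point): Grasp point of the latch, midway between its two upright steel plates: jig x -86, y 45 + travel, 66 mm high; axes as the jig's. Plates 36 mm long (y), 8 mm thick, tops 78 mm high; the +x one is fixed, the -x one (nearer the robot) is the tab. Outer width over both 38 mm, squeezed 30. Tongue towards -y, 51 to 59 mm high. Rack in front of the tab 30 mm high.
- bar (a joint): Angle of the hold-down bar, rad: 0 = down, 1.5 = upright, end of travel. Stiff hinge: it stays where it is left; lifting takes about 3 N at the handle.
- bar_handle (a point): Middle of the bar's handle, a round steel rod, 10 mm diameter, 60 mm long along the jig's y, front end of a loop (inside 50 mm clear along y, 40 mm along the bar). Bar down: jig x -155, y 0, 42 mm high, in front of the board, the bar's end nearest the robot. The bar itself is flat steel 26 x 14 mm.
- bar_hinge (a point): Centre of the bar's hinge: jig x 75, y 0, 42 mm high; its axis is the jig's y. The handle, 230 mm from it, rises and swings to the far side as the bar opens.
- slat: Loose pine slat, 200 mm along its x, 40 mm along y, 26 mm thick, 0.08 to 0.17 kg. Origin: centre of its underside. Cross groove in the top, 32 wide, 10 deep, 40 mm from centre towards +x; the closed bar lies in it. At the start: in the channel on the board, its x along the jig's +y, centre at jig y -40, so its -x end projects 55 mm out of the channel mouth, bare on both sides.
- cradle: Empty wooden cradle, fixed, 226 x 68 x 46 mm. Origin on the table under its centre; a slat lies along its x, either way round. Two end pockets (33 to 107 mm from the centre): floor 20 mm high, walls 26 mm above that at both sides and the end; inside 54 mm wide, 214 mm long overall. The middle 66 mm has no walls and a floor 6 mm high: room for fingers.
- screwdriver: Bystander: screwdriver lying on the table near the robot; leave alone.
- wedge: Bystander: small wooden offcut, 70 x 24 x 16 mm, lying on the back edge of the fixture board; leave alone.
- tpiece1: Bystander: T-shaped wooden piece (slat with an upright block), 150 x 36 x 68 mm high, beyond the cradle; leave alone.
- tpiece2: Bystander: the same T-shaped piece, at the left; leave alone.
- hammer: Bystander: hammer lying at the left; leave alone.
- glue: Bystander: white glue bottle, 70 mm diameter, 180 mm high, standing at the right; leave alone.
- dowel_cup: Bystander: empty terracotta cup, 84 mm wide, 90 mm high, at the left; leave alone.
Not all that is in view belongs to the job. Leave any pink look-alike of the slat alone.

How it is judged:
By the outcome, as a careful person would: the job done as asked, in the order asked, and still so for the second after the job is handed in, with the robot touching nothing.
It also fails if it takes over 64 s, if anything falls off the work surface, if the arm or the gripper's body presses on something with over 40 N, if the wrist force passes 120 N, or if a joint passes its speed limit or range.

### The arm

A 7-joint arm with a two-finger parallel gripper is mounted at the origin on the work surface. World frame = base frame: x ahead of the robot, y to its left, z up, the work surface at z = 0. Lengths are in m, angles in rad, forces in N, time in s.
With the tool pointing down it reaches from about 0.4 to 0.9 m from the base axis. Payload 5.6 kg.
Tool frame: the origin (TCP) lies on the centre line of the jaws, within the pads' length; the fingertips stand 11 mm ahead of it and the grasp point (between the pads) lies 8 mm behind it; y points along the fingers, x is the direction in which the jaws open and shut, and the axes are right-handed (so a half turn about y gives the same grasp; the last joint's range is limited). The gripper opens to 92 mm and grips with 3 to 60 N. Pads are 20 mm wide; open, the fingers measure 128 mm over their backs; the gripper's body (75 mm by 189 mm) begins 69 mm behind the grasp point.
Start: joints at [1.215, 0.468, -0.012, 1.603, 0.006, 1.071, -0.056], TCP at [0.2, -0.618, 0.196] pointing down, gripper open.
Joint ranges: [-2.53, 2.53], [-0.31, 2.02], [-1.57, 1.55], [0.28, 2.44], [-1.29, 4.43], [0.15, 1.84], [-2.92, 2.92]. Speed limits (rad/s): [2.57, 2.57, 3.14, 3.14, 3.14, 3.14, 3.14].

### API

Orientations are given as a unit quaternion [w, x, y, z].
In Python, from plant import ctrl, vision gives the robot as it stands.
- The arm moves only by the tool send_rows, never from a script. Its argument "increments" is a list of rows, each a list of 7 numbers: the shift along the tool's x, y, z in mm, then the turn, a rotation vector about the tool's x, y, z in rad, then the closure, from -1 (fully open) to 1 (shut). In form: [[tx, ty, tz, ax, ay, az, claw], ...]. A call has 1 to 20 rows; each row is the pose to reach, as a shift and turn from the pose measured when the call began, along the tool's axes at that moment; what a row does not reach only later rows make up. A row lasts 1/10 s, in which the tool goes at most 50 mm and 8.59 degrees, less where a joint would pass 70% of its speed; a pose out of reach is approached as far as the arm can. A call with a gripper value outside its range is refused whole. The fingers move at their own pace and stop on an object; the grip force is fixed at half the most. Time passes only in rows, so rows that repeat a pose let the fingers close. It gives the time, the measured TCP pose, the force and the opening at its end, in the units of the state.
- ctrl.observe(): the state, without advancing time (a new reading comes with each control period).
- vision.camera(name): name is "scene" or "top"; returns a dict with "color" (384x512x3 uint8, red, green, blue), "camera_matrix" (3x3 intrinsics, pixels), "k1" (the pictures are not rectified: a ray, as slopes to the right and down, at radius r is drawn at 1 + k1 r^2 times it, then the intrinsics apply), "R" (3x3) and "t" (3): a world point X has camera coordinates R X + t. Camera axes: x right, y down, z forward; pixel columns grow to the right and rows downward; lengths in m; the calibration is good to about 2 mm. A picture is of the moment at which its call begins. There is no depth.
- ctrl.close_job(): hands the job in, once; it reports no verdict.
The state is a dict: "time": time; "q": joint angles; "joint_vel": joint speeds; "joint_torque": joint torques, N m; "ee_pos": TCP position; "eef_rot": TCP orientation; "ft_force": force on the tool from outside, world axes, zero at the start; "wrist_torque": the same for the moment, N m; "grip_width": opening from 0.0 (shut) to 1.0 (fully open).
Only numpy, scipy, OpenCV 4.12 (cv2) and the standard library are available. Lean on these libraries where they do the work, as an engineer would, in place of code of your own. Each camera call takes 0.05 s, during which the arm holds its last target. There are 200 camera calls.

## Working session

There is one attempt and no reset: what is moved stays moved. The work goes in short steps, Python scripts to look and compute and a tool call to move; the robot and the scene stay as the last step left them, time stands still between calls to the robot, and variables do not carry over. Pictures are saved under pics/ and viewed, about 8 in all and at most 12, crops included, and the job is handed in when it is done.

Besides the shell and the picture viewer there is one more tool, called after "Request:" by a JSON object that holds its "name" and its "arguments", one argument or row to a line. send_rows: Moves the arm, as the interface text tells. Its arguments: {"type":"object","properties":{"increments":{"type":"array","items":{"type":"array","items":{"type":"number"}}}},"required":["increments"]}

```bash
mkdir -p pics; ls
python3 - <<'E'
from plant import ctrl, vision
import cv2, pickle
print(ctrl.observe())
for n in("scene","top"):
    c=vision.camera(n); cv2.imwrite(f"pics/{n}0.png",c["color"][:,:,::-1]); pickle.dump(c,open(f"{n}0.pkl","wb"))
    print(n,c["camera_matrix"],c["k1"],c["R"],c["t"])
E
```

```text
pics
{'time': 0.0, 'q': array([ 1.21498398,  0.46838786, -0.01162816,  1.60361651,  0.00601861,
        1.07140079, -0.0562657 ]), 'joint_vel': array([-0.00184825, -0.00076558, -0.00015428, -0.00102513,  0.00108004,
       -0.00049084, -0.00085507]), 'joint_torque': array([ 3.11859403e-04, -5.20572066e+01, -1.20299528e-02, -2.43750465e+01,
       -5.65244991e-02,  1.72320963e-02,  1.37164184e-04]), 'ee_pos': array([ 0.19977872, -0.61788856,  0.19523641]), 'eef_rot': array([ 0.57211352, -0.57144953,  0.4165452 , -0.41547763]), 'ft_force': array([-0.64606727, -0.47706991, -0.0997929 ]), 'wrist_torque': array([0.03215593, 0.00466972, 0.03715987]), 'grip_width': 1.0012389700212516}
scene [[429.38867446   0.         260.72178181]
 [  0.         429.38867446 187.86988758]
 [  0.           0.           1.        ]] -0.044378684678755255 [[ 2.27005036e-01  9.73893253e-01 -8.03893098e-04]
 [ 5.98510469e-01 -1.40158039e-01 -7.88759116e-01]
 [-7.68279853e-01  1.78571153e-01 -6.14701888e-01]] [-0.10343674 -0.2321164   1.75040706]
top [[478.48097523   0.         258.99665432]
 [  0.         478.48097523 189.00650232]
 [  0.           0.           1.        ]] 0.025226860147954267 [[ 0.0046462  -0.999963    0.00723919]
 [-0.99500854 -0.00534457 -0.09964655]
 [ 0.09968155 -0.00674008 -0.99499656]] [-0.01233728  0.5126748   1.3982932 ]
```

View pics/scene0.png

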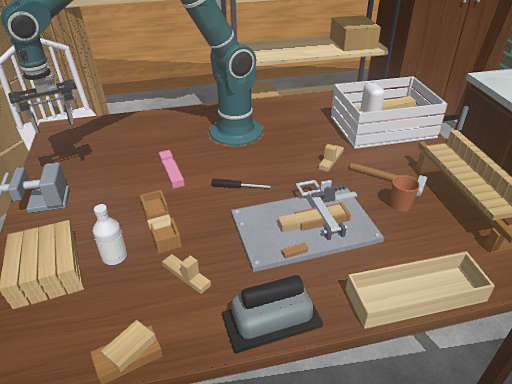

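View pics/top0.png

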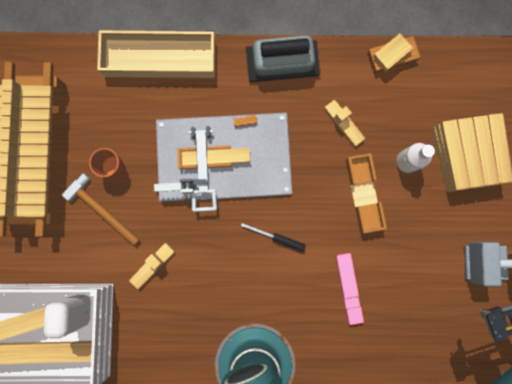

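The top view shows the board at cols 157–292, rows 113–200. The bar runs along col ~202 with its handle at (204,203), the latch is near (175,187), the slat's free end is at (250,156), the cradle is at (366,193), and the pink decoy is at (350,290). Next I'll measure the board and cradle.

```bash
cat > h.py <<'E'
import numpy as np, cv2, pickle
def load(n,i=0): return pickle.load(open(f"{n}{i}.pkl","rb"))
def dist(c): return np.array([c["k1"],0,0,0,0.])
def proj(c,X):
    p,_=cv2.projectPoints(np.atleast_2d(np.float64(X)),cv2.Rodrigues(c["R"])[0],c["t"],c["camera_matrix"],dist(c)); return p[:,0]
def ray(c,uv):
    n=cv2.undistortPointsIter(np.float64(uv).reshape(-1,1,2),c["camera_matrix"],dist(c),None,None,(3,50,1e-12))[:,0]
    d=np.c_[n,np.ones(len(n))]@c["R"]; return -c["R"].T@c["t"],d
def onz(c,uv,z):
    o,d=ray(c,uv); return o+d*((z-o[2])/d[:,2:])
def J(jig,p):  # jig=(x,y,yaw)
    p=np.atleast_2d(p); c,s=np.cos(jig[2]),np.sin(jig[2]); return np.c_[jig[0]+c*p[:,0]-s*p[:,1],jig[1]+s*p[:,0]+c*p[:,1],p[:,2]]
E
python3 - <<'E'
from h import *
c=load("top"); im=c["color"]; hsv=cv2.cvtColor(im,cv2.COLOR_RGB2HSV)
m=((hsv[...,1]<60)&(hsv[...,2]>90)).astype(np.uint8); 
r=np.zeros_like(m); r[105:225,145:305]=m[105:225,145:305]
r=cv2.morphologyEx(r,cv2.MORPH_OPEN,np.ones((5,5)))
k=max(cv2.findContours(r,0,1)[0],key=cv2.contourArea)
# side lines fit: board sides right/top/bottom/left by ray-cast contour
P=onz(c,k.reshape(-1,2),.018)
rect=cv2.minAreaRect((P[:,:2]*1000).astype(np.float32)); print(rect, cv2.boxPoints(rect))
# edges robust: right (min y), top (max x)
hsv_c=hsv
for name,z in(("cradle",.046),):
    m=((hsv[...,0]<16)&(hsv[...,1]>150)&(hsv[...,2]>130)).astype(np.uint8); r=np.zeros_like(m); r[145:245,335:395]=1
    r2=r*m; r2=cv2.morphologyEx(r2,cv2.MORPH_CLOSE,np.ones((25,25)))
    k=max(cv2.findContours(r2,0,1)[0],key=cv2.contourArea); P=onz(c,k.reshape(-1,2),z)
    rect=cv2.minAreaRect((P[:,:2]*1000).astype(np.float32)); print(name,rect,cv2.boxPoints(rect))
big=cv2.resize(im[105:225,145:305],None,fx=5,fy=5,interpolation=cv2.INTER_CUBIC); cv2.imwrite("pics/j.png",big[:,:,::-1])
big=cv2.resize(im[145:245,325:405],None,fx=6,fy=6,interpolation=cv2.INTER_CUBIC); cv2.imwrite("pics/c.png",big[:,:,::-1])
E
```

```text
((593.546630859375, 103.07210540771484), (285.5622863769531, 410.67755126953125), 3.6869077682495117) [[ 437.8568   298.80447]
 [ 464.26514 -111.02313]
 [ 749.23645  -92.66026]
 [ 722.8281   317.16736]]
cradle ((496.58392333984375, -319.6521911621094), (174.38536071777344, 291.9986572265625), 89.35391235351562) [[ 349.6107  -405.19302]
 [ 641.59076 -408.48563]
 [ 643.5571  -234.11136]
 [ 351.5771  -230.81876]]
```

View pics/j.png

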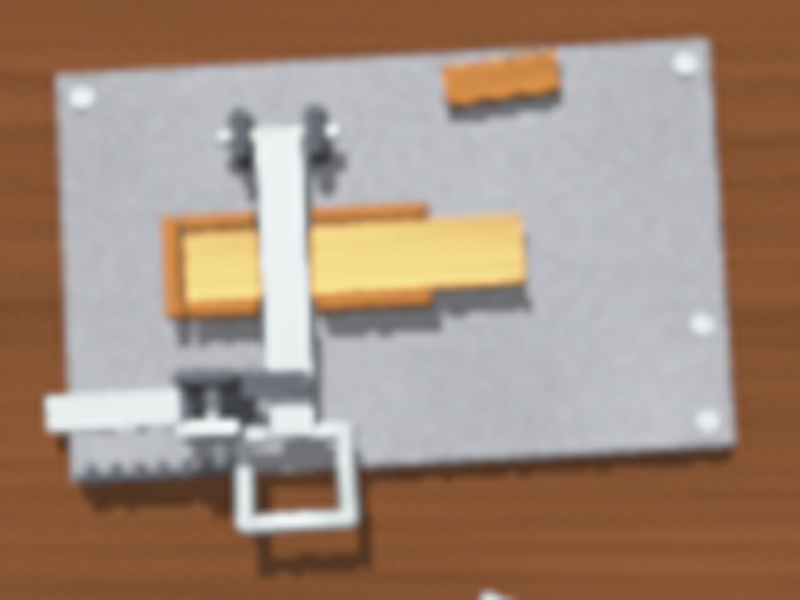

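View pics/c.png

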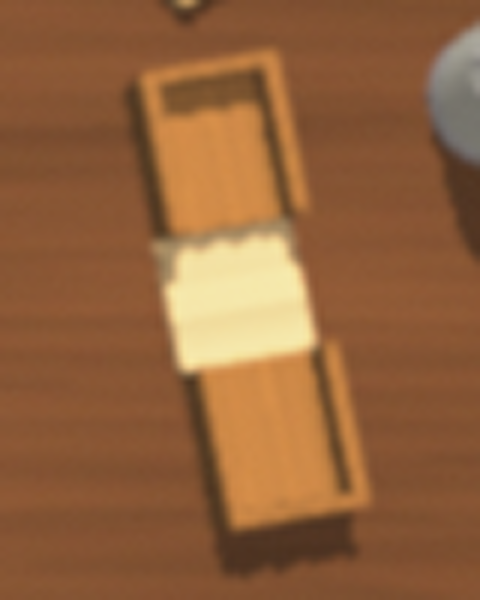

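```bash
cat >> h.py <<'E'
def fit(P,Q): # rigid 2D: model P -> world Q ; returns x,y,yaw,res
    P=np.array(P,float);Q=np.array(Q,float);p=P.mean(0);q=Q.mean(0);a=P-p;b=Q-q
    th=np.arctan2((a[:,0]*b[:,1]-a[:,1]*b[:,0]).sum(),(a*b).sum());c,s=np.cos(th),np.sin(th);R=np.array([[c,-s],[s,c]])
    t=q-R@p;return (*t,th),(Q-(P@R.T+t))*1000
E
python3 - <<'E'
from h import *
c=load("top")
uv=(np.array([(57,73),(710,38),(735,443),(73,480)])+.5)/5-.5+[145,105]
Q=onz(c,uv,.018)[:,:2]
jig,r=fit([(.125,.135),(.125,-.26),(-.122,-.26),(-.122,.135)],Q); print("jig",jig);print(r.round(1))
uv=(np.array([(138,75),(278,50),(370,500),(230,528)])+.5)/6-.5+[325,145]
Q=onz(c,uv,.046)[:,:2]
cr,r=fit([(.113,.034),(.113,-.034),(-.113,-.034),(-.113,.034)],Q); print("cradle",cr);print(r.round(1))
json=__import__("json");json.dump(dict(jig=jig,cr=cr),open("pose.json","w"))
pts=dict(handle=(-.155,0,.042),handleL=(-.155,.03,.047),handleR=(-.155,-.03,.047),grip=(-.086,.045,.066),hinge=(.075,0,.042),slend=(0,-.14,.044),chend=(0,.062,.044))
pts.update({f"b{i}":p for i,p in enumerate([(.125,.135,.018),(.125,-.26,.018),(-.122,-.26,.018),(-.122,.135,.018)])})
pts.update({f"t{i}":p for i,p in enumerate([(-.105,.027,.078),(-.105,.063,.078),(-.067,.027,.078),(-.067,.063,.078)])})
X=J(jig,list(pts.values()));Xc=J(cr,[(a*.113,b*.034,.046) for a,b in((1,1),(1,-1),(-1,-1),(-1,1))]); 
for k,x in zip(pts,X):print(k,x.round(4))
for n,(x0,y0,x1,y1) in dict(scene=(130,170,390,275)).items():
    c=load(n);f=3
    big=cv2.resize(c["color"][y0:y1,x0:x1],None,fx=f,fy=f,interpolation=cv2.INTER_CUBIC)[:,:,::-1].copy()
    for p in proj(c,np.r_[X,Xc]): cv2.drawMarker(big,tuple(int(v) for v in ((p-[x0,y0]+.5)*f-.5).round()),(0,0,255),1,7,1)
    cv2.imwrite("pics/ov_scene.png",big)
c=load("top");f=5
big=cv2.resize(c["color"][105:225,145:305],None,fx=f,fy=f,interpolation=cv2.INTER_CUBIC)[:,:,::-1].copy()
for p in proj(c,X): cv2.drawMarker(big,tuple(int(v) for v in ((p-[145,105]+.5)*f-.5).round()),(0,0,255),1,9,1)
cv2.imwrite("pics/ov.png",np.vstack([big,cv2.resize(cv2.imread("pics/ov_scene.png"),(800,323))])[:923])
o=cv2.imread("pics/ov_scene.png");cv2.imwrite("pics/ov2.png",np.vstack([cv2.resize(big[330:560,0:400],(510,293)),cv2.resize(o,(510,206))]) if 0 else np.vstack([big[340:560,0:780],o[:,:780]]))
E
```

```text
jig (np.float64(0.6075007140590702), np.float64(0.15977990290896094), np.float64(0.06155762820115295))
[[ 0.2  0.7]
 [ 0.3 -0.6]
 [-0.3 -0.2]
 [-0.2  0.1]]
cradle (np.float64(0.5026141729863287), np.float64(-0.3259071219733707), np.float64(0.18373846526492904))
[[-0.6  0.9]
 [-0.2 -1.3]
 [ 1.2 -0.4]
 [-0.3  0.8]]
handle [0.4528 0.1502 0.042 ]
handleL [0.4509 0.1802 0.047 ]
handleR [0.4546 0.1203 0.047 ]
grip [0.5189 0.1994 0.066 ]
hinge [0.6824 0.1644 0.042 ]
slend [0.6161 0.02   0.044 ]
chend [0.6037 0.2217 0.044 ]
b0 [0.724  0.3022 0.018 ]
b1 [ 0.7483 -0.092   0.018 ]
b2 [ 0.5017 -0.1072  0.018 ]
b3 [0.4774 0.287  0.018 ]
t0 [0.501  0.1803 0.078 ]
t1 [0.4988 0.2162 0.078 ]
t2 [0.539  0.1826 0.078 ]
t3 [0.5368 0.2185 0.078 ]
```

View pics/ov2.png

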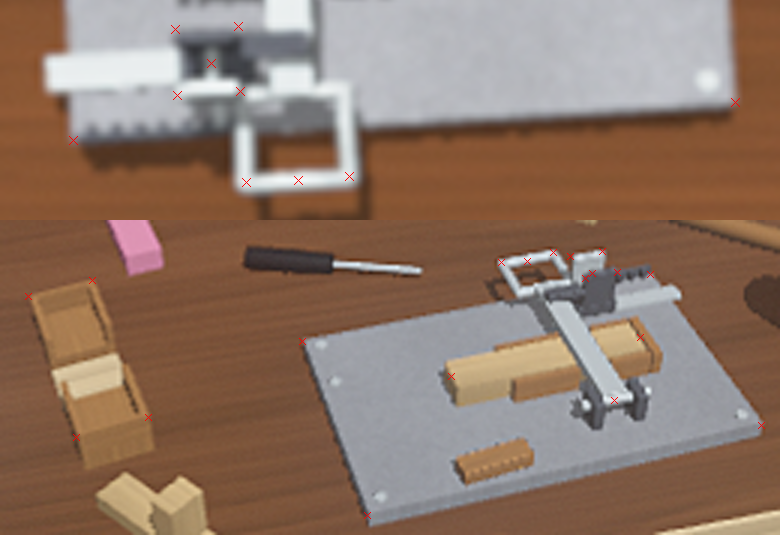

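The overlay matches in both views: the handle, latch plates, slat end and cradle corners all fall within about 2 mm. Next I'll check clearance to the glue bottle and set up the move helper.

```bash
cat >> h.py <<'E'
import json
from scipy.spatial.transform import Rotation as Ro
try: P_=json.load(open("pose.json")); jig=P_["jig"]; cr=P_["cr"]
except Exception: pass
def Rdown(phi): # tool y down, tool x at world angle phi
    x=np.array([np.cos(phi),np.sin(phi),0]);y=np.array([0,0,-1.]);return np.c_[x,y,np.cross(x,y)]
def cur():
    from plant import ctrl
    s=ctrl.observe();q=s["eef_rot"];return s,np.array(s["ee_pos"]),Ro.from_quat(np.r_[q[1:],q[0]]).as_matrix()
def inc(p,phi): # increments from the present pose to TCP p with jaw angle phi
    s,p0,R0=cur();return np.r_[(R0.T@(np.array(p)-p0)*1000).round(1),Ro.from_matrix(R0.T@Rdown(phi)).as_rotvec().round(3)]
E
python3 - <<'E'
from h import *
s,p,R=cur(); print(R.round(3), p.round(4))
phis=jig[2]; 
for ph in (jig[2],jig[2]+np.pi,jig[2]-np.pi): print(ph.__round__(3))
g=J(jig,[(-.086,.047,.15)])[0]; print("above latch",g,inc(g,jig[2]),inc(g,jig[2]+np.pi))
c=load("top");hsv=cv2.cvtColor(c["color"],cv2.COLOR_RGB2HSV)
m=((hsv[...,1]<45)&(hsv[...,2]>120)).astype(np.uint8); r=np.zeros_like(m); r[138:180,390:437]=m[138:180,390:437]
k=max(cv2.findContours(r,0,1)[0],key=cv2.contourArea);print("top bbox",cv2.boundingRect(k),onz(c,[[428,151]],.178), cv2.fitEllipse(k))
print("onz left edge",onz(c,[[x,163] for x in(396,400)],.1))
c2=load("scene");print("scene cap/base",onz(c2,[[99.5,207.5]],.18),onz(c2,[[113,262]],.0))
E
```

```text
[[ 0.308 -0.001  0.952]
 [-0.952  0.001  0.308]
 [-0.002 -1.    -0.   ]] [ 0.1998 -0.618   0.1953]
0.062
3.203
-3.08
above latch [0.51877222 0.20140027 0.15      ] [-6.814e+02  4.640e+01  5.556e+02 -1.000e-03 -1.320e+00 -1.000e-03] [-6.814e+02  4.640e+01  5.556e+02  2.000e-03  1.822e+00 -1.000e-03]
top bbox (397, 143, 38, 28) [[ 0.60208396 -0.46040959  0.178     ]] ((416.55633544921875, 155.6735382080078), (24.32428550720215, 35.096954345703125), 72.08392333984375)
onz left edge [[ 0.58146704 -0.3973439   0.1       ]
 [ 0.5815233  -0.40866007  0.1       ]]
scene cap/base [[ 0.60177389 -0.45898301  0.18      ]] [[ 0.62464836 -0.46187536  0.        ]]
```

Request:
{"name": "send_rows", "arguments": {
  "increments": [
    [-273,0,351,0,-0.66,0,-1],
    [-273,0,351,0,-0.66,0,-1],
    [-273,0,351,0,-0.66,0,-1],
    [-273,0,351,0,-0.66,0,-1],
    [-273,0,351,0,-0.66,0,-1],
    [-273,0,351,0,-0.66,0,-1],
    [-273,0,351,0,-0.66,0,-1],
    [-273,0,351,0,-0.66,0,-1],
    [-273,0,351,0,-0.66,0,-1],
    [-681,46,556,0,-1.32,0,-0.2],
    [-681,46,556,0,-1.32,0,-0.2],
    [-681,46,556,0,-1.32,0,-0.2],
    [-681,46,556,0,-1.32,0,-0.2],
    [-681,46,556,0,-1.32,0,-0.2],
    [-681,46,556,0,-1.32,0,-0.2],
    [-681,46,556,0,-1.32,0,-0.2],
    [-681,46,556,0,-1.32,0,-0.2],
    [-681,46,556,0,-1.32,0,-0.2],
    [-681,46,556,0,-1.32,0,-0.2],
    [-681,46,556,0,-1.32,0,-0.2]
  ]
}}

```text
time: 2.1
ee_pos: [0.5184, 0.2031, 0.1497]
eef_rot: [0.707, -0.706, -0.023, 0.024]
ft_force: [0.8, -0.7, -0.5]
grip_width: 0.598
```

Run:
```python
from h import *
print(inc(J(jig,[(-.082,.047,.059)])[0],jig[2]), J(jig,[(-.082,.047,.059)]))
```

```text
[ 4.50e+00  9.07e+01 -1.90e+00 -2.00e-03  4.00e-03 -2.00e-03] [[0.52276465 0.20164634 0.059     ]]
```

Request:
{"name": "send_rows", "arguments": {
  "increments": [
    [4.5,40,-2,0,0.004,0,-0.2],
    [4.5,75,-2,0,0.004,0,-0.2],
    [4.5,91,-2,0,0.004,0,-0.2],
    [4.5,91,-2,0,0.004,0,-0.2]
  ]
}}

```text
time: 2.5
ee_pos: [0.5215, 0.199, 0.0568]
eef_rot: [-0.707, 0.707, 0.019, -0.023]
ft_force: [0.0, 0.3, -0.1]
grip_width: 0.598
```

Request:
{"name": "send_rows", "arguments": {
  "increments": [
    [1,-2,2,0,0,0,1],
    [1,-2,2,0,0,0,1],
    [1,-2,2,0,0,0,1],
    [1,-2,2,0,0,0,1],
    [1,-2,2,0,0,0,1],
    [1,-2,2,0,0,0,1],
    [1,-2,2,0,0,0,1],
    [1,-2,2,0,0,0,1]
  ]
}}

```text
time: 3.3
ee_pos: [0.5248, 0.2017, 0.06]
eef_rot: [0.707, -0.706, -0.02, 0.022]
ft_force: [4.9, -0.0, 6.0]
grip_width: 0.004
```

Run:
```python
from h import *
s,p,R=cur();print(s["grip_width"]*92,p,s["ft_force"],np.arctan2(R[1,0],R[0,0])-jig[2])
from plant import vision
a=[]
for n,(x0,y0,x1,y1) in dict(scene=(280,165,390,255)).items():
    c=vision.camera(n);cv2.imwrite("pics/l1.png",cv2.resize(c["color"][y0:y1,x0:x1],None,fx=5,fy=5,interpolation=cv2.INTER_CUBIC)[:,:,::-1])
```

```text
0.3801128023118401 [0.52479385 0.20165165 0.06000324] [ 4.8890945  -0.02750182  6.04105925] -0.00196576718540252
```

View pics/l1.png

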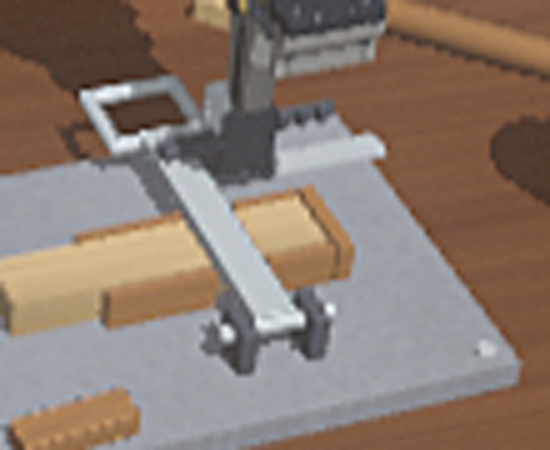

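The fingers closed fully (width ≈ 0), so they aren't on the plates as I intended. I'll look at a wider view from both cameras before going on.

Run:
```python
from h import *
from plant import vision
a=[]
c=vision.camera("scene");pickle.dump(c,open("scene1.pkl","wb"));A=cv2.resize(c["color"][90:250,270:400],None,fx=3.6,fy=3.6,interpolation=cv2.INTER_CUBIC)
c=vision.camera("top");pickle.dump(c,open("top1.pkl","wb"));B=cv2.resize(c["color"][130:260,145:220],None,fx=4.4,fy=4.431,interpolation=cv2.INTER_CUBIC)
s,p,R=cur()
h=min(A.shape[0],B.shape[0]);cv2.imwrite("pics/l2.png",np.hstack([A[:h],B[:h]])[:,:,::-1]);print(A.shape,B.shape)
tips=[p+R@np.array([sx,.011,sz]) for sx in(-.018,0,.018) for sz in(-.01,.01)]
print(((proj(load("scene",1),tips)-[270,90])*3.6).round(),((proj(c,tips)-[145,130])*4.4).round())
```

```text
(576, 468, 3) (576, 330, 3)
[[190. 359.]
 [211. 355.]
 [198. 372.]
 [219. 367.]
 [206. 384.]
 [227. 380.]] [[200. 263.]
 [170. 264.]
 [199. 236.]
 [169. 237.]
 [198. 209.]
 [168. 210.]]
```

View pics/l2.png

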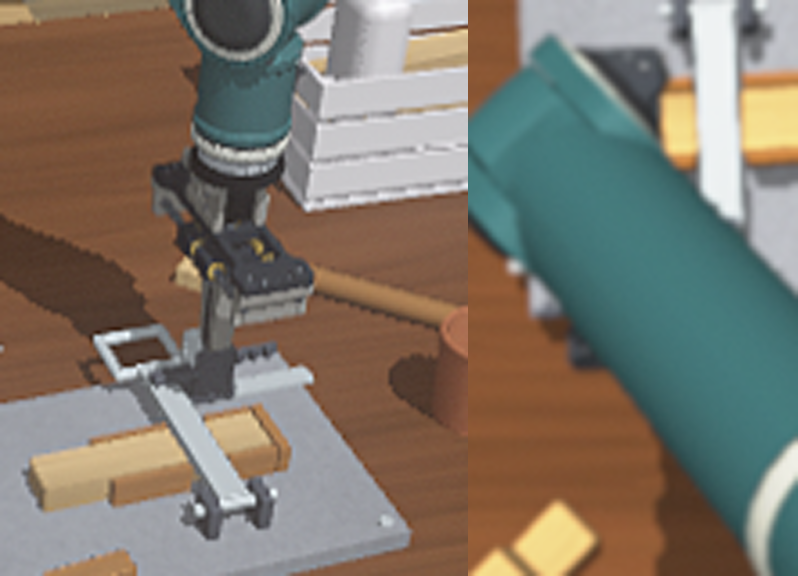

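Run:
```python
from h import *
c=load("scene",1);s,p,R=cur();f=7;o=np.array([305,150])
im=cv2.resize(c["color"][150:235,305:385],None,fx=f,fy=f,interpolation=cv2.INTER_CUBIC)[:,:,::-1].copy()
im0=cv2.resize(load("scene",0)["color"][150:235,305:345],None,fx=f,fy=f,interpolation=cv2.INTER_CUBIC)[:,:,::-1].copy()
def box(P,col,I):
    for a in range(8):
        for b in range(a+1,8):
            if bin(a^b).count("1")==1:
                q=((proj(c,[P[a],P[b]])-o+.5)*f-.5).astype(int);cv2.line(I,q[0].tolist(),q[1].tolist(),col,1)
fb=[p+R@np.array([x,y,z]) for x in(-.018,.018) for y in(.011,-.06) for z in(-.01,.01)]
box(fb,(0,255,255),im)
for x0,x1,cl in((-.075,-.067,(0,0,255)),(-.105,-.097,(0,255,0))):
    b=J(jig,[(x,y,z) for x in(x0,x1) for y in(.027,.063) for z in(.054,.078)]);box(b,cl,im0)
cv2.imwrite("pics/l3.png",np.hstack([im[:,:420],im0]))
```

```text
(no output)
```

View pics/l3.png

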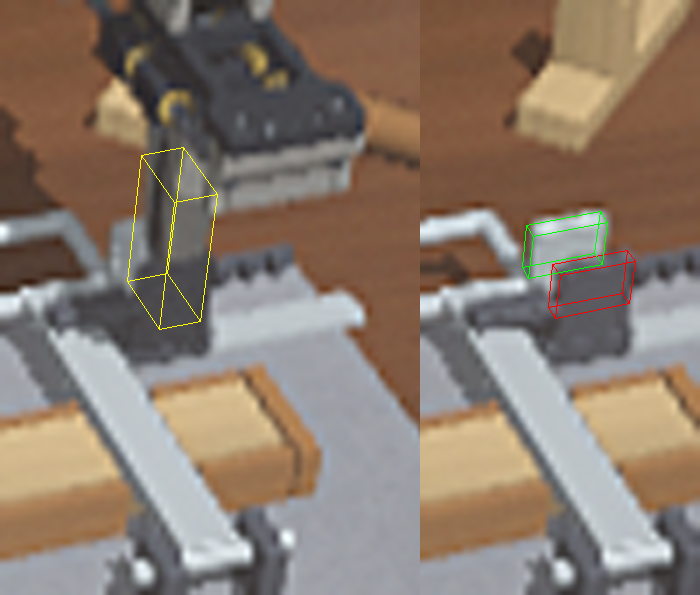

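The visible finger ends at the top edge of the dark plate. I'll lift clear, reopen, and check the finger geometry against the reported pose.

Request:
{"name": "send_rows", "arguments": {
  "increments": [
    [0,-30,0,0,0,0,1],
    [0,-60,0,0,0,0,1],
    [0,-60,0,0,0,0,-0.2],
    [0,-60,0,0,0,0,-0.2],
    [0,-60,0,0,0,0,-0.2],
    [0,-60,0,0,0,0,-0.2],
    [0,-60,0,0,0,0,-0.2]
  ]
}}

```text
time: 4.15
ee_pos: [0.5242, 0.2014, 0.119]
eef_rot: [0.707, -0.707, -0.02, 0.022]
ft_force: [-0.3, 0.2, 0.4]
grip_width: 0.419
```

Run:
```python
from h import *
from plant import vision
s,p,R=cur();print(p,s["grip_width"]*92,s["ft_force"])
c=vision.camera("scene");pickle.dump(c,open("scene2.pkl","wb"));f=7;o=np.array([300,130])
im=cv2.resize(c["color"][130:215,300:385],None,fx=f,fy=f,interpolation=cv2.INTER_CUBIC)[:,:,::-1].copy()
def box(P,col,I):
    for a in range(8):
        for b in range(a+1,8):
            if bin(a^b).count("1")==1:
                q=((proj(c,[P[a],P[b]])-o+.5)*f-.5).astype(int);cv2.line(I,q[0].tolist(),q[1].tolist(),col,1)
w=s["grip_width"]*.046
for x0,x1 in((-w-.018,-w),(w,w+.018)):
  box([p+R@np.array([x,y,z]) for x in(x0,x1) for y in(.011,-.06) for z in(-.01,.01)],(0,255,255),im)
cv2.imwrite("pics/l4.png",im)
```

```text
[0.52421267 0.20136456 0.1189949 ] 38.589952114318734 [-0.31738277  0.20745031  0.42135979]
```

View pics/l4.png

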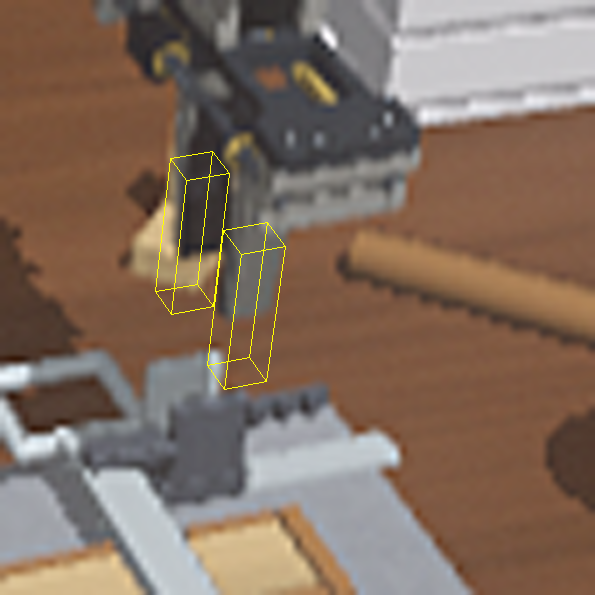

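The picture shows the tips about 30 mm higher than the reported TCP implies, so they passed over the plates. I'll confirm by touching the bare board gently with closed fingers.

Request:
{"name": "send_rows", "arguments": {
  "increments": [
    [10,0,-50,0,0,0,1],
    [10,0,-100,0,0,0,1],
    [10,0,-155,0,0,0,1],
    [10,40,-155,0,0,0,1],
    [10,70,-155,0,0,0,1],
    [10,84,-155,0,0,0,1],
    [10,86,-155,0,0,0,1],
    [10,88,-155,0,0,0,1],
    [10,88,-155,0,0,0,1],
    [10,88,-155,0,0,0,1]
  ]
}}

```text
time: 5.2
ee_pos: [0.5442, 0.0479, 0.0322]
eef_rot: [0.707, -0.706, -0.021, 0.022]
ft_force: [0.0, 0.2, 0.9]
grip_width: 0.004
```

Run:
```python
from h import *
from plant import vision
s,p,R=cur();print(p,s["grip_width"],s["ft_force"])
for n in("scene","top"):pickle.dump(vision.camera(n),open(f"{n}3.pkl","wb"))
f=5;out=[]
tips=[p+R@np.array([x,.011,z]) for x in(-.018,.018) for z in(-.01,.01)]+[p+R@np.array([x,-.019,z]) for x in(-.018,.018) for z in(-.01,.01)]
for n,o in(("scene",(270,150)),("top",(180,140))):
    c=load(n,3);o=np.array(o);im=cv2.resize(c["color"][o[1]:o[1]+100,o[0]:o[0]+75],None,fx=f,fy=f,interpolation=cv2.INTER_CUBIC)[:,:,::-1].copy()
    for i,q in enumerate(((proj(c,tips)-o+.5)*f-.5).astype(int)): cv2.drawMarker(im,q.tolist(),(0,0,255) if i<4 else (0,255,0),1,9,1)
    out.append(im)
cv2.imwrite("pics/l5.png",np.hstack(out))
```

```text
[0.54421189 0.0479134  0.03217443] 0.0037989444729659744 [0.04740099 0.16583558 0.89815971]
```

View pics/l5.png

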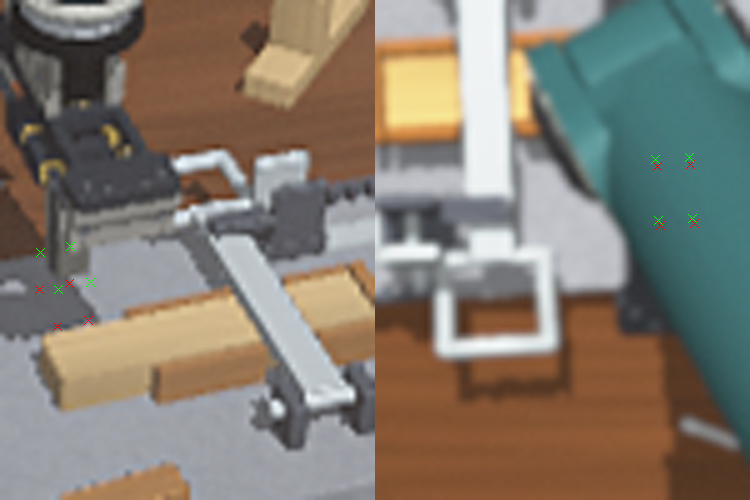

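Request:
{"name": "send_rows", "arguments": {
  "increments": [
    [0,10,0,0,0,0,1],
    [0,18,0,0,0,0,1],
    [0,24,0,0,0,0,1],
    [0,24,0,0,0,0,1]
  ]
}}

```text
time: 5.7
ee_pos: [0.5429, 0.0475, 0.0066]
eef_rot: [0.707, -0.707, -0.02, 0.023]
ft_force: [0.1, 0.4, -0.7]
grip_width: 0.004
```

Request:
{"name": "send_rows", "arguments": {
  "increments": [
    [0,1.5,0,0,0,0,1],
    [0,3,0,0,0,0,1],
    [0,3,0,0,0,0,1]
  ]
}}

```text
time: 6.0
ee_pos: [0.5428, 0.0475, 0.0035]
eef_rot: [0.707, -0.707, -0.02, 0.023]
ft_force: [0.7, 0.4, 0.6]
grip_width: 0.003
```

Request:
{"name": "send_rows", "arguments": {
  "increments": [
    [0,1.5,0,0,0,0,1],
    [0,3,0,0,0,0,1],
    [0,3,0,0,0,0,1]
  ]
}}

```text
time: 6.3
ee_pos: [0.5427, 0.0475, 0.0003]
eef_rot: [0.707, -0.707, -0.02, 0.023]
ft_force: [0.6, 0.2, 0.5]
grip_width: 0.003
```

Request:
{"name": "send_rows", "arguments": {
  "increments": [
    [0,1,0,0,0,0,1],
    [0,2,0,0,0,0,1],
    [0,2,0,0,0,0,1]
  ]
}}

```text
time: 6.6
ee_pos: [0.5429, 0.0475, 0.0]
eef_rot: [-0.707, 0.707, 0.02, -0.023]
ft_force: [-4.3, -1.0, 14.2]
grip_width: 0.005
```

Request:
{"name": "send_rows", "arguments": {
  "increments": [
    [0,1,0,0,0,0,1],
    [0,2,0,0,0,0,1],
    [0,2,0,0,0,0,1]
  ]
}}

```text
time: 6.9
ee_pos: [0.5429, 0.0474, 0.0]
eef_rot: [-0.706, 0.708, 0.02, -0.023]
ft_force: [-5.7, -0.7, 19.3]
grip_width: 0.003
```

Contact came at reported z = 0.000 on the 18 mm board. So the real tip height is the reported z + 18 mm, 29 mm above nominal, and I'll plan heights from that. Back to the latch.

Run:
```python
from h import *
print(inc(J(jig,[(-.082,.047,.080)])[0],jig[2]))
```

```text
[-1.12e+01 -8.03e+01  1.55e+02  2.00e-03 -1.00e-03 -4.00e-03]
```

Request:
{"name": "send_rows", "arguments": {
  "increments": [
    [0,-45,0,0,0,0,-0.2],
    [0,-85,0,0,0,0,-0.2],
    [-11,-85,50,0,0,0,-0.2],
    [-11,-85,100,0,0,0,-0.2],
    [-11,-85,150,0,0,0,-0.2],
    [-11,-85,155,0,0,0,-0.2],
    [-11,-85,155,0,0,0,-0.2],
    [-11,-80,155,0,0,0,-0.2],
    [-11,-80,155,0,0,0,-0.2]
  ]
}}

```text
time: 7.8
ee_pos: [0.5229, 0.199, 0.0787]
eef_rot: [-0.705, 0.708, 0.018, -0.022]
ft_force: [-0.8, -1.2, -0.3]
grip_width: 0.597
```

Run:
```python
from h import *
print(cur()[0]["grip_width"],inc(J(jig,[(-.082,.047,.030)])[0],jig[2]))
```

```text
0.5972305272339816 [ 3.00e-01  4.87e+01  2.80e+00  4.00e-03 -4.00e-03 -6.00e-03]
```

Request:
{"name": "send_rows", "arguments": {
  "increments": [
    [0.5,10,3,0.004,-0.004,-0.006,-0.2],
    [0.5,20,3,0.004,-0.004,-0.006,-0.2],
    [0.5,30,3,0.004,-0.004,-0.006,-0.2],
    [0.5,40,3,0.004,-0.004,-0.006,-0.2],
    [0.5,48,3,0.004,-0.004,-0.006,-0.2],
    [0.5,48,3,0.004,-0.004,-0.006,-0.2]
  ]
}}

```text
time: 8.4
ee_pos: [0.522, 0.2015, 0.0292]
eef_rot: [-0.707, 0.707, 0.021, -0.022]
ft_force: [0.5, -0.2, 0.8]
grip_width: 0.597
```

Request:
{"name": "send_rows", "arguments": {
  "increments": [
    [0,0,0,0,0,0,1],
    [0,0,0,0,0,0,1],
    [0,0,0,0,0,0,1],
    [0,0,0,0,0,0,1],
    [0,0,0,0,0,0,1],
    [0,0,0,0,0,0,1]
  ]
}}

```text
time: 9.0
ee_pos: [0.5204, 0.2017, 0.0291]
eef_rot: [-0.706, 0.707, 0.02, -0.024]
ft_force: [-5.4, 1.3, 3.0]
grip_width: 0.321
```

Squeezed to 29.6 mm (expected 30), so the tab is fully in. Now I'll slide it.

Request:
{"name": "send_rows", "arguments": {
  "increments": [
    [0,0,6,0,0,0,1],
    [0,0,14,0,0,0,1],
    [0,0,22,0,0,0,1],
    [0,0,30,0,0,0,1],
    [0,0,38,0,0,0,1],
    [0,0,46,0,0,0,1],
    [0,0,54,0,0,0,1],
    [0,0,61,0,0,0,1],
    [0,0,67,0,0,0,1],
    [0,0,71,0,0,0,1],
    [0,0,72,0,0,0,1],
    [0,0,72,0,0,0,1]
  ]
}}

```text
time: 10.2
ee_pos: [0.516, 0.271, 0.0291]
eef_rot: [-0.705, 0.709, 0.019, -0.023]
ft_force: [-4.4, -9.4, 6.8]
grip_width: 0.321
```

Run:
```python
from h import *
s,p,R=cur(); c,q=np.cos(jig[2]),np.sin(jig[2]); d=p[:2]-jig[:2]; print(s["grip_width"]*92,s["ft_force"],(c*d[0]+q*d[1])*1000,(-q*d[0]+c*d[1])*1000)
```

```text
29.55787731256656 [-4.35221759 -9.43398082  6.75621768] -84.5084581371166 116.65727704439024
```

Request:
{"name": "send_rows", "arguments": {
  "increments": [
    [0,0,-2,0,0,0,-0.2],
    [0,0,-2,0,0,0,-0.2],
    [0,0,-2,0,0,0,-0.2],
    [0,0,-2,0,0,0,-0.2],
    [0,0,-2,0,0,0,-0.2],
    [0,-40,-2,0,0,0,-0.2],
    [0,-75,-2,0,0,0,-0.2],
    [-20,-75,-40,0,0,0,0.2],
    [-45,-75,-80,0,0,0,0.2],
    [-70,-75,-117,0,0,0,0.2],
    [-70,-75,-117,0,0,0,0.2],
    [-70,-75,-117,0,0,0,0.2]
  ]
}}

```text
time: 11.4
ee_pos: [0.4546, 0.1498, 0.1058]
eef_rot: [-0.705, 0.709, 0.019, -0.022]
ft_force: [0.2, -0.2, 0.8]
grip_width: 0.402
```

Run:
```python
from h import *
from plant import vision
s,p,R=cur();print(s["grip_width"]*92,s["ft_force"]);print(inc(J(jig,[(-.155,0,.006)])[0],jig[2]))
c=vision.camera("scene");pickle.dump(c,open("scene4.pkl","wb"))
# tab top corners open: search bright tab by comparing predicted plate centroid brightness
g=cv2.cvtColor(c["color"],cv2.COLOR_RGB2GRAY)
for t in(0,.07):
  q=proj(c,J(jig,[(-.101,.045+t,.070),(-.067,.045+t,.068)])).round().astype(int);print(t,[int(g[v-1:v+2,u-1:u+2].mean()) for u,v in q], q.tolist())
q=proj(c,J(jig,[(-.067,y,.066) for y in np.arange(.02,.16,.006)])).round().astype(int);print([int(g[v,u]) for u,v in q])
```

```text
36.96306774182684 [ 0.20633331 -0.16003047  0.81068549]
[-1.40e+00  9.98e+01  1.00e+00  5.00e-03 -3.00e-03 -4.00e-03]
0 [96, 95] [[325, 184], [330, 190]]
0.07 [174, 90] [[346, 180], [350, 186]]
[114, 73, 145, 73, 96, 109, 109, 104, 102, 104, 104, 114, 101, 84, 89, 92, 91, 92, 89, 93, 93, 93, 96, 95]
```

The latch reads open: the bright tab is now at the 70 mm position (brightness 174). Now the handle.

Request:
{"name": "send_rows", "arguments": {
  "increments": [
    [-1.5,30,1,0.005,-0.003,-0.004,0.2],
    [-1.5,60,1,0.005,-0.003,-0.004,0.2],
    [-1.5,80,1,0.005,-0.003,-0.004,0.2],
    [-1.5,92,1,0.005,-0.003,-0.004,0.2],
    [-1.5,98,1,0.005,-0.003,-0.004,0.2],
    [-1.5,98,1,0.005,-0.003,-0.004,0.2],
    [-1.5,98,1,0.005,-0.003,-0.004,1],
    [-1.5,98,1,0.005,-0.003,-0.004,1],
    [-1.5,98,1,0.005,-0.003,-0.004,1],
    [-1.5,98,1,0.005,-0.003,-0.004,1],
    [-1.5,98,1,0.005,-0.003,-0.004,1],
    [-1.5,98,1,0.005,-0.003,-0.004,1]
  ]
}}

```text
time: 12.65
ee_pos: [0.4503, 0.1513, 0.008]
eef_rot: [-0.706, 0.707, 0.021, -0.024]
ft_force: [-7.7, 0.6, 7.4]
grip_width: 0.098
```

Run:
```python
from h import *
s,p,R=cur(); c,q=np.cos(jig[2]),np.sin(jig[2]); d=p[:2]-jig[:2]; print(s["grip_width"]*92,s["ft_force"],(c*d[0]+q*d[1])*1000,(-q*d[0]+c*d[1])*1000,p[2])
for a in np.arange(.1,1.46,.075): print(round(a,3),(230*(1-np.cos(a))).round(1),(-230*np.sin(a)).round(1))
```

```text
8.975435999584672 [-7.68099153  0.63618765  7.41643247] -157.4605555640117 1.215095244071436 0.00802796689081827
0.1 1.1 -23.0
0.175 3.5 -40.0
0.25 7.2 -56.9
0.325 12.0 -73.4
0.4 18.2 -89.6
0.475 25.5 -105.2
0.55 33.9 -120.2
0.625 43.5 -134.6
0.7 54.1 -148.2
0.775 65.7 -160.9
0.85 78.2 -172.8
0.925 91.6 -183.7
1.0 105.7 -193.5
1.075 120.6 -202.3
1.15 136.0 -209.9
1.225 152.0 -216.4
1.3 168.5 -221.6
1.375 185.3 -225.6
1.45 202.3 -228.3
```

Gripped the 10 mm rod (9.0 mm measured). Now I'll swing it along the arc.

Request:
{"name": "send_rows", "arguments": {
  "increments": [
    [0.3,-11,0,0,0,0,1],
    [1,-23,0,0,0,0,1],
    [3.5,-40,0,0,0,0,1],
    [7,-57,0,0,0,0,1],
    [12,-73.5,0,0,0,0,1],
    [18,-89.5,0,0,0,0,1],
    [25.5,-105,0,0,0,0,1],
    [34,-120,0,0,0,0,1],
    [43.5,-134.5,0,0,0,0,1],
    [54,-148,0,0,0,0,1],
    [60,-155,0,0,0,0,1],
    [60,-155,0,0,0,0,1]
  ]
}}

```text
time: 13.85
ee_pos: [0.5085, 0.155, 0.1647]
eef_rot: [-0.706, 0.708, 0.02, -0.025]
ft_force: [-9.2, -0.8, 7.7]
grip_width: 0.098
```

```bash
cat > jp.py <<'E'
from h import *
s,p,R=cur(); c,q=np.cos(jig[2]),np.sin(jig[2]); d=p[:2]-jig[:2]; print("t",s["time"],"w",(s["grip_width"]*92).round(1),s["ft_force"].round(1),"jig",((c*d[0]+q*d[1])*1000).round(1),((-q*d[0]+c*d[1])*1000).round(1),(p[2]*1000).round(1), "R",(Ro.from_matrix(R.T@Rdown(jig[2])).as_rotvec()).round(3), "q",s["q"].round(2))
E
python3 jp.py
```

```text
Traceback (most recent call last):
  File "jp.py", line 2, in <module>
    s,p,R=cur(); c,q=np.cos(jig[2]),np.sin(jig[2]); d=p[:2]-jig[:2]; print("t",s["time"],"w",(s["grip_width"]*92).round(1),s["ft_force"].round(1),"jig",((c*d[0]+q*d[1])*1000).round(1),((-q*d[0]+c*d[1])*1000).round(1),(p[2]*1000).round(1), "R",(Ro.from_matrix(R.T@Rdown(jig[2])).as_rotvec()).round(3), "q",s["q"].round(2))
                                                                                             ^^^^^^^^^^^^^^^^^^^^^^^^^^
AttributeError: 'float' object has no attribute 'round'
```

Request:
{"name": "send_rows", "arguments": {
  "increments": [
    [9,-9,0,0,0,0,1],
    [21.5,-20.5,0,0,0,0,1],
    [35,-31,0,0,0,0,1],
    [49.5,-40.5,0,0,0,0,1],
    [64.5,-49,0,0,0,0,1],
    [80,-56,0,0,0,0,1],
    [96.5,-62,0,0,0,0,1],
    [113,-67,0,0,0,0,1],
    [130,-70.5,0,0,0,0,1],
    [143,-72.5,0,0,0,0,1],
    [146,-72.5,0,0,0,0,1],
    [146,-72.5,0,0,0,0,1]
  ]
}}

```text
time: 15.05
ee_pos: [0.6559, 0.1645, 0.2398]
eef_rot: [-0.706, 0.707, 0.021, -0.024]
ft_force: [-0.7, -0.5, 8.4]
grip_width: 0.101
```

```bash
sed -i 's/(s\["grip_width"\]\*92).round(1)/round(s["grip_width"]*92,1)/' jp.py; python3 jp.py
```

```text
t 15.05 w 9.3 [-0.7 -0.5  8.4] jig 48.6 1.7 239.8 R [ 0.001  0.001 -0.004] q [ 0.09  0.56 -0.58  1.45  0.31  1.23 -0.46]
```

Bar angle ≈ 1.47 rad. I'll release it and move to the slat's projecting end.

Request:
{"name": "send_rows", "arguments": {
  "increments": [
    [0,0,0,0,0,0,0.2],
    [0,0,0,0,0,0,0.2],
    [0,0,0,0,0,0,0.2],
    [0,0,0,0,0,0,0.2],
    [0,-25,0,0,0,0,0.2],
    [0,-65,0,0,0,0,0.2],
    [0,-70,-45,0,0,0,-0.6],
    [-10,-70,-90,0,0,0,-0.6],
    [-30,-70,-118,0,0,0,-0.6],
    [-51,-30,-118,0,0,0,-0.6],
    [-51,20,-118,0,0,0,-0.6],
    [-51,70,-118,0,0,0,-0.6],
    [-51,115,-118,0,0,0,-0.6],
    [-51,150,-118,0,0,0,-0.6],
    [-51,150,-118,0,0,0,-0.6],
    [-51,150,-118,0,0,0,-0.6]
  ]
}}

```text
time: 16.65
ee_pos: [0.6119, 0.0437, 0.0905]
eef_rot: [-0.706, 0.707, 0.021, -0.024]
ft_force: [-0.4, -0.2, 0.8]
grip_width: 0.802
```

```bash
python3 jp.py
python3 - <<'E'
from h import *
print(inc(J(jig,[(-.002,-.117,.003)])[0],jig[2]))
from plant import vision
c=vision.camera("scene");pickle.dump(c,open("scene5.pkl","wb"))
im=cv2.resize(c["color"][110:260,225:400],None,fx=4.5,fy=4,interpolation=cv2.INTER_CUBIC)[:,:,::-1]
cv2.imwrite("pics/l6.png",im)
E
```

```text
t 16.65 w 73.8 [-0.4 -0.2  0.8] jig -2.7 -116.2 90.5 R [ 0.001  0.001 -0.005] q [ 0.26  0.6  -0.52  1.75  0.37  0.9  -0.36]
[ 1.10e+00  8.75e+01 -8.00e-01  1.00e-03  1.00e-03 -5.00e-03]
```

View pics/l6.png

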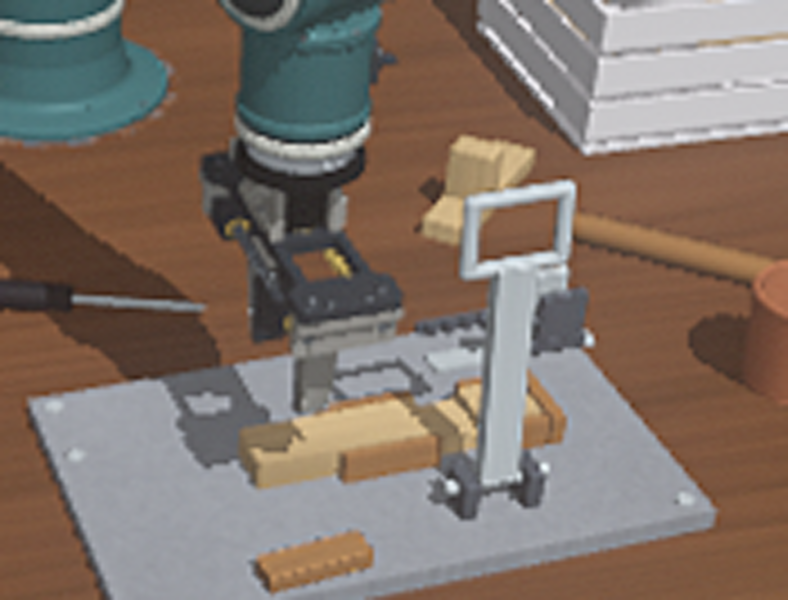

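The bar stands upright at (515,370), the latch is at its open end at (560,320), and the gripper is above the slat's free end at (265,440). Now I'll descend and grip.

Request:
{"name": "send_rows", "arguments": {
  "increments": [
    [1,35,-1,0,0,-0.004,-0.6],
    [1,60,-1,0,0,-0.004,-0.6],
    [1,76,-1,0,0,-0.004,-0.6],
    [1,85,-1,0,0,-0.004,-0.6],
    [1,86,-1,0,0,-0.004,-0.6],
    [1,86,-1,0,0,-0.004,-0.6]
  ]
}}

```text
time: 17.3
ee_pos: [0.6149, 0.0431, 0.0071]
eef_rot: [-0.707, 0.707, 0.024, -0.021]
ft_force: [-0.1, -0.2, 0.2]
grip_width: 0.798
```

Request:
{"name": "send_rows", "arguments": {
  "increments": [
    [0,0,0,0,0,0,1],
    [0,0,0,0,0,0,1],
    [0,0,0,0,0,0,1],
    [0,0,0,0,0,0,1],
    [0,0,0,0,0,0,1],
    [0,0,0,0,0,0,1]
  ]
}}

```text
time: 17.9
ee_pos: [0.6146, 0.043, 0.0072]
eef_rot: [-0.706, 0.707, 0.023, -0.021]
ft_force: [-1.0, -0.8, 3.3]
grip_width: 0.429
```

```bash
python3 jp.py
```

```text
t 17.9 w 39.4 [-1.  -0.8  3.3] jig -0.1 -117.0 7.2 R [0.001 0.001 0.003] q [ 0.22  0.71 -0.46  1.78  0.44  0.75 -0.42]
```

Request:
{"name": "send_rows", "arguments": {
  "increments": [
    [0,0,-5,0,0,0,1],
    [0,0,-15,0,0,0,1],
    [0,0,-27,0,0,0,1],
    [0,0,-39,0,0,0,1],
    [0,0,-51,0,0,0,1],
    [0,0,-63,0,0,0,1],
    [0,0,-75,0,0,0,1],
    [0,0,-87,0,0,0,1],
    [0,0,-99,0,0,0,1],
    [0,0,-111,0,0,0,1],
    [0,0,-123,0,0,0,1],
    [0,0,-135,0,0,0,1],
    [0,0,-147,0,0,0,1],
    [0,0,-157,0,0,0,1],
    [0,0,-160,0,0,0,1],
    [0,0,-160,0,0,0,1]
  ]
}}

```text
time: 19.5
ee_pos: [0.6247, -0.1178, 0.0073]
eef_rot: [-0.706, 0.707, 0.023, -0.021]
ft_force: [0.0, -1.0, 0.4]
grip_width: 0.434
```

```bash
python3 jp.py
```

```text
t 19.5 w 39.9 [ 0.  -1.   0.4] jig 0.1 -278.1 7.3 R [0.001 0.    0.003] q [ 0.47  0.73 -0.46  1.73  0.44  0.78 -0.15]
```

Request:
{"name": "send_rows", "arguments": {
  "increments": [
    [0,0,0,0,0,0,-0.6],
    [0,0,0,0,0,0,-0.6],
    [0,0,0,0,0,0,-0.6],
    [0,0,0,0,0,0,-0.6],
    [0,-25,0,0,0,0,-0.6],
    [0,-55,0,0,0,0,-0.6],
    [0,-55,40,0,0,0,-0.6],
    [0,-55,77,0,0,0,-0.6],
    [0,-55,77,0,0,0,-0.6],
    [0,-55,77,0,0,0,-0.6]
  ]
}}

```text
time: 20.5
ee_pos: [0.6197, -0.0396, 0.0624]
eef_rot: [-0.706, 0.707, 0.024, -0.022]
ft_force: [-0.3, -0.6, -0.2]
grip_width: 0.8
```

```bash
python3 jp.py
python3 - <<'E'
from h import *
from plant import vision
c=vision.camera("scene");pickle.dump(c,open("scene6.pkl","wb"))
hsv=cv2.cvtColor(c["color"],cv2.COLOR_RGB2HSV)
q=proj(c,J(jig,[(0,-.301,.044),(0,-.101,.044),(0,-.201,.044)])).round(1);print(q)
x0,y0=q.min(0).astype(int)-15;x1,y1=q.max(0).astype(int)+15
m=((hsv[...,0]>12)&(hsv[...,0]<26)&(hsv[...,1]>60)&(hsv[...,1]<175)&(hsv[...,2]>150)).astype(np.uint8)
r=np.zeros_like(m);r[y0:y1,x0:x1]=m[y0:y1,x0:x1]
k=[a for a in cv2.findContours(r,0,1)[0] if cv2.contourArea(a)>15];print([(cv2.boundingRect(a),cv2.contourArea(a)) for a in k])
cr_=[(x,y,.044) for x in(-.02,.02) for y in(-.301,-.101)];print(proj(c,J(jig,cr_)).round(1).tolist())
E
```

```text
t 20.5 w 73.6 [-0.3 -0.6 -0.2] jig -0.1 -199.8 62.4 R [0.002 0.003 0.003] q [ 0.38  0.64 -0.51  1.75  0.4   0.85 -0.25]
[[226.1 232.8]
 [292.4 219.2]
 [259.8 225.9]]
[((292, 243, 15, 4), 21.5), ((302, 222, 5, 9), 23.0), ((225, 215, 70, 29), 729.5), ((296, 209, 11, 10), 51.0)]
[[224.5, 228.2], [290.1, 214.9], [227.7, 237.6], [294.8, 223.7]]
```

The slat's extent in the image (cols 225–295) matches the prediction (224.5–294.8). Now I'll grip its middle.

Request:
{"name": "send_rows", "arguments": {
  "increments": [
    [0,25,-1,0,0.003,0,-0.6],
    [0,45,-1,0,0.003,0,-0.6],
    [0,56,-1,0,0.003,0,-0.6],
    [0,56,-1,0,0.003,0,-0.6],
    [0,56,-1,0,0.003,0,1],
    [0,56,-1,0,0.003,0,1],
    [0,56,-1,0,0.003,0,1],
    [0,56,-1,0,0.003,0,1],
    [0,56,-1,0,0.003,0,1],
    [0,56,-1,0,0.003,0,1]
  ]
}}

```text
time: 21.55
ee_pos: [0.62, -0.0425, 0.0067]
eef_rot: [-0.706, 0.708, 0.022, -0.02]
ft_force: [-1.8, -0.8, 4.6]
grip_width: 0.438
```

```bash
python3 jp.py;python3 - <<'E'
from h import *
for b in(0,np.pi): print(cr[2]+np.pi/2+b)
s,p,R=cur();z=.12
for phi in(cr[2]-np.pi/2,cr[2]+np.pi/2): print(phi,inc((cr[0],cr[1],z),phi))
print(R.round(3))
E
```

```text
t 21.55 w 40.3 [-1.8 -0.8  4.6] jig 0.0 -202.7 6.7 R [ 0.003 -0.002  0.003] q [ 0.35  0.72 -0.47  1.77  0.45  0.76 -0.28]
1.7545347920598255
4.896127445649618
-1.3870578615299676 [-1.336e+02 -1.130e+02 -2.762e+02 -0.000e+00  1.446e+00  4.000e-03]
1.7545347920598255 [-1.336e+02 -1.130e+02 -2.762e+02  5.000e-03 -1.695e+00  0.000e+00]
[[ 0.998  0.003 -0.059]
 [ 0.059 -0.002  0.998]
 [ 0.003 -1.    -0.003]]
```

Request:
{"name": "send_rows", "arguments": {
  "increments": [
    [0,-10,0,0,0,0,1],
    [0,-30,0,0,0,0,1],
    [0,-60,0,0,0,0,1],
    [-6,-90,-12,0,0.06,0,1],
    [-16,-110,-32,0,0.16,0,1],
    [-28,-113,-57,0,0.29,0,1],
    [-40,-113,-82,0,0.42,0,1],
    [-52,-113,-107,0,0.55,0,1],
    [-64,-113,-132,0,0.68,0,1],
    [-76,-113,-157,0,0.81,0,1],
    [-88,-113,-182,0,0.94,0,1],
    [-100,-113,-207,0,1.07,0,1],
    [-112,-113,-232,0,1.2,0,1],
    [-124,-113,-254,0,1.32,0,1],
    [-132,-113,-270,0,1.41,0,1],
    [-135,-113,-276,0,1.446,0,1],
    [-135,-113,-276,0,1.446,0.004,1],
    [-135,-113,-276,0,1.446,0.004,1]
  ]
}}

```text
time: 23.35
ee_pos: [0.502, -0.3244, 0.1202]
eef_rot: [0.545, -0.544, 0.451, -0.451]
ft_force: [0.8, 0.8, -1.2]
grip_width: 0.431
```

```bash
cat > cp.py <<'E'
from h import *
from plant import vision
s,p,R=cur();c,q=np.cos(cr[2]),np.sin(cr[2]);d=p[:2]-np.array(cr[:2]);print("w",s["grip_width"]*92,s["ft_force"].round(1),"cr",(c*d[0]+q*d[1])*1000,(-q*d[0]+c*d[1])*1000,p[2]*1000)
print(inc((*(np.array(cr[:2])-.0017*np.array([c,q])),.012),cr[2]-np.pi/2))
E
python3 cp.py
python3 - <<'E'
from h import *
from plant import vision
f=4;out=[]
s,p,R=cur()
for n in("scene","top"):
    c=vision.camera(n);pickle.dump(c,open(f"{n}7.pkl","wb"))
# compare slat mask to prediction: slat corners top at z=.044+.113
    zt=p[2]+.0373; print(n,proj(c,J(cr,[(x-.000,y,zt) for x in(-.1,.1) for y in(-.02,.02)])).round(1).tolist())
    hsv=cv2.cvtColor(c["color"],cv2.COLOR_RGB2HSV);m=((hsv[...,0]>12)&(hsv[...,0]<26)&(hsv[...,1]>60)&(hsv[...,1]<175)&(hsv[...,2]>150)).astype(np.uint8)
    qq=proj(c,[p]).astype(int)[0];x0,y0=np.maximum(qq-50,0);r=np.zeros_like(m);r[y0:y0+100,x0:x0+100]=m[y0:y0+100,x0:x0+100]
    for a in cv2.findContours(r,0,1)[0]:
        if cv2.contourArea(a)>25: print(cv2.boundingRect(a),cv2.contourArea(a),cv2.boxPoints(cv2.minAreaRect(a)).round(1).tolist())
E
```

```text
w 39.684224294639016 [ 0.8  0.8 -1.2] cr -0.32793015767448896 1.5507865095765632 120.17602112300312
[ 1.600e+00  1.082e+02 -1.500e+00 -1.000e-03  3.000e-03 -0.000e+00]
scene [[138.2, 167.4], [151.5, 164.3], [152.8, 207.3], [167.6, 203.4]]
(147, 214, 32, 30) 364.5 [[146.1999969482422, 219.60000610351562], [171.10000610351562, 211.3000030517578], [179.1999969482422, 235.60000610351562], [154.3000030517578, 243.89999389648438]]
(145, 176, 26, 39) 525.0 [[142.5, 179.39999389648438], [157.89999389648438, 173.39999389648438], [172.1999969482422, 210.1999969482422], [156.8000030517578, 216.10000610351562]]
top [[391.3, 223.7], [376.7, 226.4], [376.2, 151.2], [361.8, 153.8]]
(354, 200, 15, 14) 64.0 [[352.5, 204.3000030517578], [362.6000061035156, 195.6999969482422], [370.79998779296875, 205.3000030517578], [360.79998779296875, 213.89999389648438]]
(371, 197, 16, 28) 229.5 [[371.0, 197.0], [386.0, 197.0], [386.0, 224.0], [371.0, 224.0]]
(348, 150, 32, 29) 555.0 [[347.29998779296875, 154.5], [375.6000061035156, 148.89999389648438], [380.70001220703125, 174.3000030517578], [352.3999938964844, 179.89999389648438]]
(351, 140, 13, 6) 31.5 [[351.0, 140.0], [363.0, 140.0], [363.0, 145.0], [351.0, 145.0]]
```

Run:
```python
from h import *
for n,rows,c0,c1 in(("top",(210,216,221),362,402),("top",(158,164),340,386),("scene",(200,206),145,180)):
    c=load(n,7)["color"]
    for r in rows: print(n,r,c0," ".join(f"{a[0]},{a[2]}" for a in c[r,c0:c1]))
```

```text
top 210 362 173,61 145,52 128,49 128,50 128,48 126,49 128,49 130,49 127,51 115,54 115,61 141,73 168,86 172,88 166,85 164,84 166,86 168,86 165,85 162,84 160,83 154,79 142,77 105,72 59,71 45,76 49,83 51,87 54,92 55,96 57,99 58,102 59,105 61,107 63,109 63,112 64,113 66,116 65,117 67,118
top 216 362 126,48 125,46 128,49 128,48 128,48 128,49 127,49 124,47 127,49 127,50 120,53 112,58 128,68 155,80 168,86 165,84 161,83 164,85 167,85 166,84 159,81 139,77 93,70 53,72 45,78 49,84 51,88 54,93 57,96 58,99 58,102 60,105 62,108 61,109 65,113 65,114 66,116 66,117 65,117 68,120
top 221 362 123,46 126,47 126,48 128,48 129,49 127,48 127,48 126,47 125,47 128,48 127,49 120,52 112,56 126,66 151,79 165,84 163,84 159,82 161,82 163,84 146,79 95,71 52,71 45,79 50,84 51,88 55,93 56,97 59,100 59,102 60,105 63,108 63,109 64,113 64,114 65,115 65,117 67,117 69,120 67,119
top 158 340 141,54 140,53 141,55 140,51 140,53 138,52 127,49 125,47 159,57 198,70 203,71 190,67 178,63 171,61 159,57 146,54 138,51 132,49 123,48 113,51 126,65 189,93 240,129 246,144 245,142 243,138 243,139 244,141 244,139 243,137 242,135 241,133 
[... 297 characters left out ...]
 243,137 243,138 244,141 244,140 243,137 242,133 241,133 239,131 239,130 237,128 236,125 228,114 193,91 140,58 125,48 126,49 126,47 127,49 127,47 124,48
scene 200 145 116,59 113,56 113,58 112,57 108,52 116,63 134,81 176,110 199,128 198,129 198,128 198,128 201,131 204,132 206,133 207,133 210,136 212,139 208,136 207,135 209,137 217,145 217,144 184,112 126,64 105,51 108,53 117,56 120,56 124,57 96,46 70,37 108,53 123,58 120,54
scene 206 145 108,53 106,55 108,56 110,56 112,58 110,56 108,53 111,57 112,66 153,95 193,123 205,133 201,130 199,128 191,122 187,118 186,119 186,117 185,115 185,115 184,115 182,115 184,114 192,124 200,130 163,96 114,52 121,57 124,59 124,58 124,59 125,60 125,58 127,60 127,58
```

The slat edges match the prediction to within about 1 px. I'll lower it, slowing near the floor.

Request:
{"name": "send_rows", "arguments": {
  "increments": [
    [1.6,20,-1.5,0,0.003,0,1],
    [1.6,45,-1.5,0,0.003,0,1],
    [1.6,68,-1.5,0,0.003,0,1],
    [1.6,85,-1.5,0,0.003,0,1],
    [1.6,94,-1.5,0,0.003,0,1],
    [1.6,100,-1.5,0,0.003,0,1],
    [1.6,104,-1.5,0,0.003,0,1],
    [1.6,106,-1.5,0,0.003,0,1],
    [1.6,107,-1.5,0,0.003,0,1],
    [1.6,107,-1.5,0,0.003,0,1]
  ]
}}

```text
time: 24.45
ee_pos: [0.5012, -0.3262, 0.0135]
eef_rot: [0.544, -0.543, 0.452, -0.452]
ft_force: [-0.1, -0.1, -0.3]
grip_width: 0.432
```

```bash
python3 cp.py
```

```text
w 39.77195690560253 [-0.1 -0.1 -0.3] cr -1.4013432254890463 -0.02227830337226262 13.547169484191858
[-0.0e+00  1.5e+00 -3.0e-01 -1.0e-03  0.0e+00  0.0e+00]
```

Request:
{"name": "send_rows", "arguments": {
  "increments": [
    [0,1,0,0,0,0,1],
    [0,2,0,0,0,0,1],
    [0,3,0,0,0,0,1],
    [0,4,0,0,0,0,1],
    [0,4,0,0,0,0,1]
  ]
}}

```text
time: 24.95
ee_pos: [0.5011, -0.3261, 0.0093]
eef_rot: [0.544, -0.543, 0.452, -0.452]
ft_force: [-0.2, -0.2, -0.7]
grip_width: 0.436
```

Request:
{"name": "send_rows", "arguments": {
  "increments": [
    [0,0.5,0,0,0,0,1],
    [0,1,0,0,0,0,1],
    [0,1,0,0,0,0,1]
  ]
}}

```text
time: 25.25
ee_pos: [0.5012, -0.3261, 0.0088]
eef_rot: [0.544, -0.544, 0.452, -0.452]
ft_force: [-1.7, 0.4, 3.5]
grip_width: 0.431
```

Floor contact came at 8.8 mm (predicted 8.7) with a light force, so I'll release and lift away.

Request:
{"name": "send_rows", "arguments": {
  "increments": [
    [0,0,0,0,0,0,-0.3],
    [0,0,0,0,0,0,-0.6],
    [0,0,0,0,0,0,-0.6],
    [0,0,0,0,0,0,-0.6],
    [0,0,0,0,0,0,-0.6],
    [0,-20,0,0,0,0,-0.6],
    [0,-60,0,0,0,0,-0.6],
    [0,-105,0,0,0,0,-0.6],
    [0,-150,0,0,0,0,-0.6],
    [0,-190,0,0,0,0,-0.6],
    [40,-200,-40,0,0,0,-0.6],
    [40,-200,-85,0,0,0,-0.6],
    [40,-200,-100,0,0,0,-0.6],
    [40,-200,-100,0,0,0,-0.6]
  ]
}}

```text
time: 26.65
ee_pos: [0.4072, -0.3851, 0.2088]
eef_rot: [0.543, -0.543, 0.453, -0.453]
ft_force: [0.9, -1.1, -0.4]
grip_width: 0.803
```

Run:
```python
from h import *
from plant import vision
A=vision.camera("scene");T=vision.camera("top");pickle.dump(A,open("scene8.pkl","wb"));pickle.dump(T,open("top8.pkl","wb"))
def crop(c,x0,y0,x1,y1,f,pts,):
    im=cv2.resize(c["color"][y0:y1,x0:x1],None,fx=f,fy=f,interpolation=cv2.INTER_CUBIC)[:,:,::-1].copy()
    for q in proj(c,pts): cv2.drawMarker(im,((q-[x0,y0]+.5)*f).astype(int).tolist(),(0,0,255),1,7,1)
    return im
pts=J(cr,[(x,y,.046) for x in(-.1,.1) for y in(-.02,.02)])
a=crop(A,120,170,390,275,2.96,pts)
b=crop(T,325,140,405,245,2.8,pts);d=crop(T,145,105,305,210,2.8,[])
lo=np.hstack([b,d]);W=a.shape[1];lo=np.hstack([lo,np.zeros((lo.shape[0],W-lo.shape[1],3),np.uint8)]) if W>=lo.shape[1] else lo[:,:W]
cv2.imwrite("pics/fin.png",np.vstack([a,lo])[:600]);print(W,lo.shape,a.shape)
d=np.abs(T["color"].astype(int)-load("top")["color"]).max(2)
for nm,(x0,y0,x1,y1) in dict(screwdriver=(238,220,308,255),wedge=(230,112,262,130),t1=(322,97,340,148),t2=(127,240,178,292),hammer=(60,170,125,245),glue=(393,138,437,178),cup=(86,145,122,180),pink=(335,250,366,328)).items(): print(nm,round(d[y0:y1,x0:x1].mean(),1))
```

```text
Traceback (most recent call last):
  File "h.py", line 5, in proj
    p,_=cv2.projectPoints(np.atleast_2d(np.float64(X)),cv2.Rodrigues(c["R"])[0],c["t"],c["camera_matrix"],dist(c)); return p[:,0]
        ~~~~~~~~~~~~~~~~~^^^^^^^^^^^^^^^^^^^^^^^^^^^^^^^^^^^^^^^^^^^^^^^^^^^^^^^^^^^^^^^^^^^^^^^^^^^^^^^^^^^^^^^^^
cv2.error: OpenCV(4.12.0) /io/opencv/modules/core/src/matrix_expressions.cpp:24: error: (-5:Bad argument) Matrix operand is an empty matrix. in function 'checkOperandsExist'
```

Run:
```python
from h import *
A=load("scene",8);T=load("top",8)
def crop(c,x0,y0,x1,y1,f,pts):
    im=cv2.resize(c["color"][y0:y1,x0:x1],None,fx=f,fy=f,interpolation=cv2.INTER_CUBIC)[:,:,::-1].copy()
    for q in proj(c,pts): cv2.drawMarker(im,((q-[x0,y0]+.5)*f).astype(int).tolist(),(0,0,255),1,7,1)
    return im
pts=J(cr,[(x,y,.046) for x in(-.1,.1) for y in(-.02,.02)])
a=crop(A,120,170,390,270,2.9,pts);b=crop(T,325,140,405,245,2.8,pts);d=crop(T,145,105,305,210,2.8,pts)
lo=np.hstack([b,d]);lo=np.hstack([lo,np.zeros((lo.shape[0],a.shape[1]-lo.shape[1],3),np.uint8)])
cv2.imwrite("pics/fin.png",np.vstack([a,lo]))
e=np.abs(T["color"].astype(int)-load("top")["color"]).max(2)
for nm,(x0,y0,x1,y1) in dict(screwdriver=(238,220,308,255),wedge=(230,112,262,130),t1=(322,97,340,148),t2=(127,240,178,292),hammer=(60,170,125,245),glue=(393,138,437,178),cup=(86,145,122,180),pink=(335,250,366,328)).items(): print(nm,round(e[y0:y1,x0:x1].mean(),1))
```

```text
screwdriver 2.3
wedge 3.0
t1 2.4
t2 2.5
hammer 2.3
glue 2.3
cup 2.2
pink 2.7
```

View pics/fin.png

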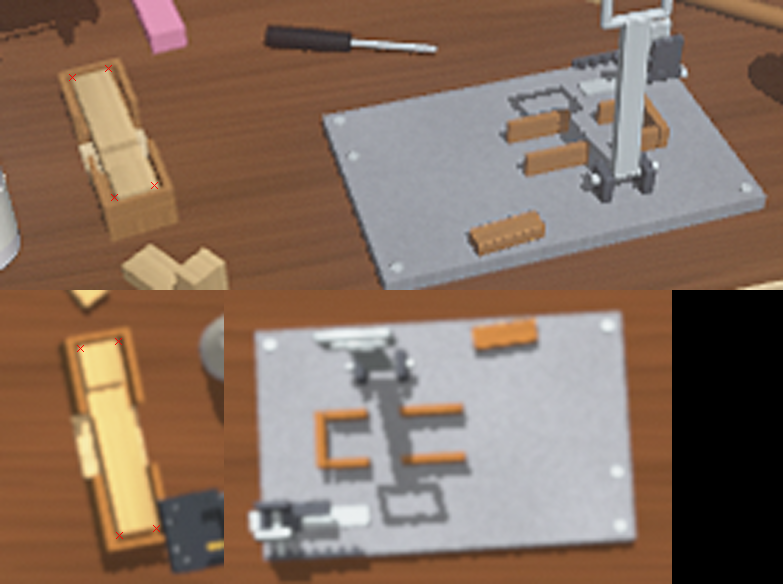

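The slat lies inside the cradle, with its top corners on the predicted marks and the groove up near its far end at (102,385). The bar is upright, the latch is open, and the bystanders are unchanged.

```bash
python3 -c "
from plant import ctrl
print(ctrl.close_job())"
```

```text
the job is handed in; nothing more can be done
None
```

The slat is out of the fixture and lying in the cradle, and I handed the job in at about 26.8 s of the 64 s allowed.

**What I did:**
- **Latch:** I squeezed the tab (29.6 mm measured, 30 expected) and slid the latch about 69 mm to its end stop. After release, the camera showed it at the open end.
- **Bar:** I swung it to about 1.47 rad and let go. It stayed upright in the later pictures.
- **Slat:** I drew it out about 160 mm by its end, let go, and took it again by its middle. I then lowered it into the cradle; the floor contact came at 8.8 mm against 8.7 mm predicted, with about 3.5 N.

**Last checks:** The final pictures show the slat flat and inside both pockets, groove up, with the bar up, the latch open and the gripper clear. A before-and-after comparison of the top view shows no movement of any bystander or the pink look-alike.

**What disagreed:**
- **Fingertip height:** The real fingertips stood 29 mm higher than the reported tool position implied. Because of this my first try at the latch closed on nothing, brushing the plate tops with about 8 N and moving nothing. I measured the offset by touching the bare board gently (up to about 20 N) and used it for all later heights.
- **Sideways offset:** Two grips, the latch and the handle, sat about 2.5 mm off the camera estimate along the jaw direction. The slat grip did not.

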